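# Make up the biscuit kit and the cracker kit

## Task

Make up two baking kits: put the small round cutter, the spice jar and the kitchen timer in the tray with three bays, and the square cutter and the pepper mill in the tray with two bays. Stand each thing upright on the floor of a bay of its own, in any bay of its tray, and leave the large cutter, the drinking glass and the storage jar standing where they are.

Things in the scene. Friction and masses are not known exactly. Their poses are not given: they have to be found in the camera images.
- tray3: the biscuit tray: low open wooden tray (pale floor, darker rims), fixed, with THREE square bays in one row; 264 x 92 mm outside, 16 mm high. Origin at the centre of its underside, x along the row. Bay floors 6 mm above the table, 80 x 80 mm inside, rims and dividers 6 mm thick and 10 mm above the floor; bay centres at x = -86, 0, +86 mm, y = 0
- tray2: the cracker tray: same make as the other, fixed, but with TWO bays; 178 x 92 mm outside, 16 mm high. Origin at the centre of its underside, x along the row; bay floors 6 mm above the table, 80 x 80 mm inside, rims 6 mm thick and 10 mm above the floor; bay centres at x = -43, +43 mm, y = 0
- round_cutter: small round steel biscuit cutter: plain open ring, outside diameter 56 mm, wall 2.5 mm, 40 mm tall, 50 g; stands on the table, origin at the centre of its underside, z up
- square_cutter: square steel cutter: open square frame 50 x 50 mm outside, wall 2.5 mm, 40 mm tall, 50 g; origin at the centre of its underside, z up, x and y square to its sides
- spice_jar: small amber-glass spice jar with steel lid: straight body 50 mm diameter up to 50 mm, lid 46 mm diameter up to 65 mm, 130 g; origin at the centre of its underside, z up
- timer: white kitchen timer: squat round body 56 mm diameter up to 40 mm, with a grey bar knob (36 x 9 mm, along its x) on top up to 56 mm, 110 g; origin at the centre of its underside, z up
- mill: small dark-wood pepper mill: foot 52 mm diameter, waist 32 mm, round head 44 mm diameter with straight sides from 56 to 84 mm above its underside, steel button on top at 98 mm, 150 g; origin at the centre of its underside, z up
- large_cutter: large round steel cutter, 84 mm outside diameter, 40 mm tall, loose; not part of either kit, stays where it is; origin at the centre of its underside, z up
- tumbler: empty drinking glass, 74 mm rim diameter, 105 mm tall, loose; stays where it is; origin at the centre of its underside, z up
- storage_jar: large green-glass storage jar with a wire clip and glass lid, 80 mm diameter, 95 mm tall, loose; stays where it is; origin at the centre of its underside, z up
Not all that is in view belongs to the job. Leave any blue or yellow look-alike of the timer alone.

How it is judged:
By the outcome, as a careful person would: the job done as asked, in the order asked, and still so for the second after the job is handed in, with the robot touching nothing.
It also fails if it takes over 144 s, if anything falls off the work surface, if the arm or the gripper's body presses on something with over 40 N, if the wrist force passes 120 N, or if a joint passes its speed limit or range.

## Robot

A 6-joint arm with a two-finger parallel gripper is mounted at the origin on the work surface. World frame = base frame: x ahead of the robot, y to its left, z up, the work surface at z = 0. Lengths are in m, angles in rad, forces in N, time in s.
With the tool pointing down it reaches from about 0.275 to 0.825 m from the base axis. Payload 5.2 kg.
Tool frame: the origin (TCP) lies midway between the tips of the shut fingers; the grasp point (between the pads) lies 19 mm behind it; z points along the fingers, y is the line along which they close (so a half turn about z gives the same grasp; the last joint's range is limited). The gripper opens to 93 mm and grips with 3 to 60 N. Pads are 15 mm wide; open, the fingers measure 128 mm over their backs; the gripper's body (75 mm by 188 mm) begins 65 mm behind the grasp point.
Start: joints at [0.986, 0.259, 1.535, -0, 1.348, -0.203], TCP at [0.205, 0.51, 0.219] pointing down, gripper open.
Joint ranges: [-3.14, 3.14], [-0.91, 2.08], [0.19, 2.58], [-1.22, 4.36], [0.22, 2.71], [-3.12, 3.12]. Speed limits (rad/s): [2.57, 2.57, 3.14, 3.14, 3.14, 3.14].

## Interface

Orientations are given as a unit quaternion [w, x, y, z].
In Python, from station import sensors, cams, order gives the robot as it stands. The module is installed in compiled form; this text tells all that it offers.
- The arm moves only by the tool jog_arm, never from a script. Its argument "series" is a list of rows, each an object of numbers: "gripper": the opening, from 0 (shut) to 1 (fully open); "x", "y", "z": the shift along the world's x, y, z in mm; "spin": the turn about the world's z in degrees. In form: [{"gripper": .., "x": .., "y": .., "z": .., "spin": ..}, ...]. A call has 1 to 8 rows; each row is the pose to reach, as a shift and turn from the pose commanded when the call began; what a row does not reach only later rows make up. A row lasts 1/12 s, in which the tool goes at most 41.7 mm and 7.16 degrees, less where a joint would pass 70% of its speed; a pose out of reach is approached as far as the arm can. A call with a gripper value outside its range is refused whole. The fingers move at their own pace and stop on an object; "squeeze" is the grip in N (left out, the last holds). Time passes only in rows, so rows that repeat a pose let the fingers close. It gives the time, the measured TCP pose, the force, the opening and the grip force at its end, in the units of the state.
- sensors.read_state(): the state, without advancing time (a new reading comes with each control period).
- cams.read_camera(name): name is "side" or "top" or "wrist"; returns the picture (384x512x3 uint8, blue, green, red); there is no depth.
- cams.calibration(name): a dict with "fovy" (degrees; the focal length in pixels is half the picture's height over the tangent of half this angle, whatever the lens; pixels are square), "cx", "cy" (the principal point, pixels), "R" (3x3) and "t" (3): a world point X has camera coordinates R X + t. Camera axes: x right, y down, z forward; pixel columns grow to the right and rows downward; lengths in m; the calibration is good to about 2 mm. The wrist camera is an equidistant fisheye: a pixel r from the principal point sees the ray r / f radians off the axis. A picture is of the moment at which its call begins: read the wrist's pose just before it. calibration takes no time and is no camera call; for the wrist camera it gives the pose at the moment of the call.
- order.sign_off(): hands the job in; it is judged then, once.
The state is a dict: "clock": time; "joint_positions": joint angles; "dq": joint speeds; "joint_torque": joint torques, N m; "tcp_pos": TCP position; "eef_rot": TCP orientation; "force": force on the tool from outside, world axes, zero at the start; "wrist_torque": the same for the moment, N m; "grip_width": opening from 0.0 (shut) to 1.0 (fully open); "grasp_force": force on a finger pad.
Only numpy, scipy, OpenCV 4.12 (cv2) and the standard library are available. Lean on these libraries where they do the work, as an engineer would, in place of code of your own. Each camera call takes 0.05 s, during which the arm holds its last target. There are 200 camera calls.

## Working session

There is one attempt and no reset: what is moved stays moved. The work goes in short steps, Python scripts to look and compute and a tool call to move; the robot and the scene stay as the last step left them, time stands still between calls to the robot, and variables do not carry over. Pictures are saved under pics/ and viewed, at most 14 in all, crops included, and the job is handed in when it is done.

Besides the shell and the picture viewer there is one more tool, called after ">>>" by a JSON object that holds its "fn" and its "kwargs", one argument or row to a line. jog_arm: Moves the arm, as the interface text tells. Its arguments: {"type":"object","properties":{"series":{"type":"array","items":{"type":"object","properties":{"gripper":{"type":"number"},"x":{"type":"number"},"y":{"type":"number"},"z":{"type":"number"},"spin":{"type":"number"}}}},"squeeze":{"type":"number"}},"required":["series"]}

```bash
mkdir -p pics; cat > h.py <<'E'
import numpy as np, cv2
from station import sensors, cams, order
def snap(n,f):
    c=cams.calibration(n); im=cams.read_camera(n); cv2.imwrite('pics/'+f,im); return im,c
def foc(c,h=384): return h/2/np.tan(np.radians(c['fovy'])/2)
def ray(c,u,v,fish=False):
    f=foc(c); d=np.array([u-c['cx'],v-c['cy']],float)
    if fish:
        r=np.hypot(*d); a=r/f; p=np.r_[d/max(r,1e-9)*np.sin(a),np.cos(a)]
    else: p=np.r_[d/f,1]
    R=np.array(c['R']); return -R.T@np.array(c['t']), R.T@p
def onz(c,u,v,z,fish=False):
    o,d=ray(c,u,v,fish); return o+d*(z-o[2])/d[2]
def proj(c,X):
    p=np.array(c['R'])@np.array(X)+np.array(c['t']); return p[:2]/p[2]*foc(c)+[c['cx'],c['cy']]
def tri(rays):
    A=0;b=0
    for o,d in rays:
        d=d/np.linalg.norm(d); M=np.eye(3)-np.outer(d,d); A=A+M; b=b+M@o
    return np.linalg.solve(A,b)
E
python3 - <<'E'
from h import *
for n in('top','side'):
    im,c=snap(n,n+'0.png'); print(n,c['fovy'],c['cx'],c['cy'],ray(c,256,192))
    cv2.imwrite('pics/%s0b.png'%n,cv2.resize(im,(800,600),interpolation=cv2.INTER_CUBIC))
print(sensors.read_state())
E
```

```text
top 52.93780962311327 254.93737442612812 188.9747797031855 (array([0.37283835, 0.0104557 , 1.03753267]), array([ 0.12043422, -0.01807395, -0.99259159]))
side 44.48407923420034 253.9354991338874 191.04849610743898 (array([ 0.33520388, -0.76845566,  0.63603129]), array([ 0.19128759,  0.7849538 , -0.5893047 ]))
{'clock': 0.1, 'joint_positions': array([ 9.86178838e-01,  2.59262191e-01,  1.53595097e+00,  1.00810284e-05,
        1.34799968e+00, -2.02788703e-01]), 'dq': array([-6.55491704e-04, -1.59403603e-03, -4.07528341e-03,  7.62655570e-05,
        2.52011714e-04, -1.86620909e-03]), 'joint_torque': array([ 2.04586802e-03, -4.38206041e+01, -2.84644121e+01,  7.19144661e-02,
        3.61311156e-02, -6.21110962e-05]), 'tcp_pos': array([0.20463788, 0.50999433, 0.21791421]), 'eef_rot': array([-3.15301194e-04,  1.89757788e-01,  9.81830599e-01, -7.46235459e-04]), 'force': array([-0.15408485, -0.68822362, -0.07849028]), 'wrist_torque': array([-0.03000749, -0.00561187,  0.00485057]), 'grasp_force': 0.0, 'grip_width': 0.9979826305042997}
```

View pics/top0b.png

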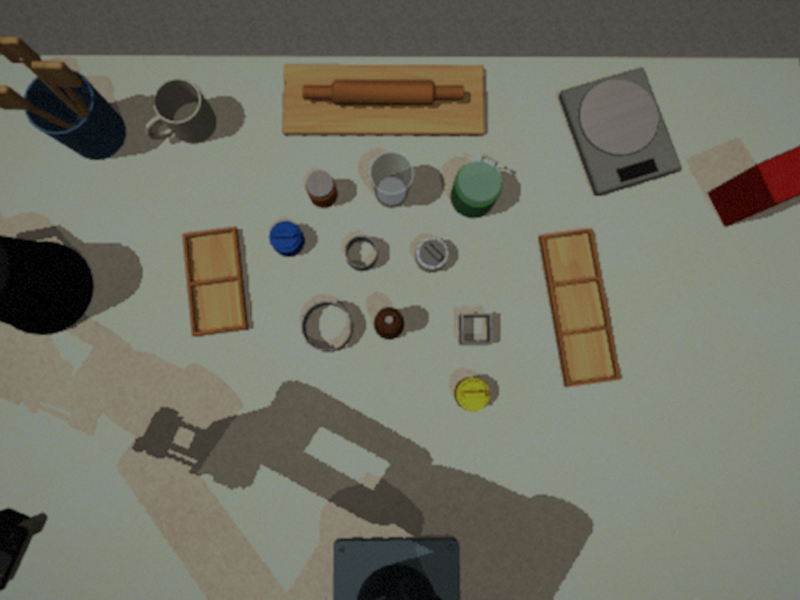

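View pics/side0b.png

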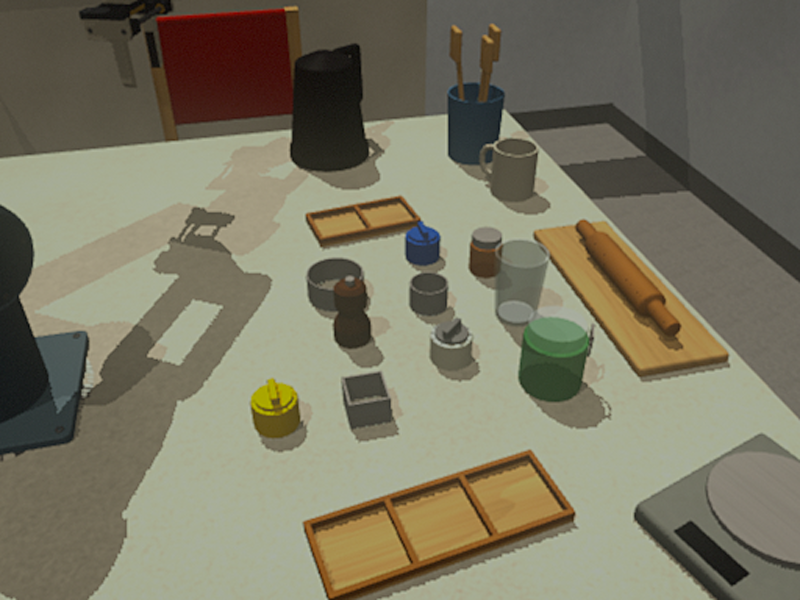

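The top view (800x600 scale) shows tray3 at (580,307), tray2 at (215,281), round cutter at (361,253), spice jar at (322,188) and white timer at (432,254). The square cutter is at (475,328), the mill at (389,322), the large cutter at (327,326), the tumbler at (391,180) and the storage jar at (476,190).

Timer candidates in the top view are blue (287,238), yellow (473,393) and white/grey (432,254). The white one fits the description. The side view agrees: white timer (452,345), blue (422,245), yellow (275,408).

```bash
python3 - <<'E'
from h import *
c=cams.calibration('top'); k=512/800
for n,u,v,z in [('tray3',580,307,.016),('tray2',215,281,.016),('round',361,250,.04),('spice',320,181,.065),('timer',432,250,.045),('square',475,325,.04),('mill',389,320,.09),('large',327,324,.04),('tumblerrim',391,172,.105),('tumblerbase',391,190,0.0),('stor',477,183,.095),('blue',287,236,.045),('yellow',473,391,.045)]:
    p=onz(c,u*k,v*k,z); print(n,(p*1000).round(),np.hypot(*p[:2]).round(3))
im,cw=snap('wrist','w0.png'); print(cw['fovy'],cw['cx'],cw['cy'],foc(cw),ray(cw,cw['cx'],cw['cy'],True))
E
```

```text
tray3 [ 484. -317.   16.] 0.578
tray2 [530. 308.  16.] 0.613
round [579.  58.  40.] 0.582
spice [691. 125.  65.] 0.702
timer [578. -62.  45.] 0.581
square [ 452. -132.   40.] 0.471
mill [456.  11.  90.] 0.456
large [454. 113.  40.] 0.468
tumblerrim [693.   7. 105.] 0.693
tumblerbase [696.   7.   0.] 0.696
stor [ 678. -132.   95.] 0.691
blue [602. 182.  45.] 0.629
yellow [ 344. -126.   45.] 0.366
65.70646984690485 256.5418219328751 198.37278885712084 297.3186396354542 (array([0.14050403, 0.53575041, 0.38377334]), array([ 0.23231976, -0.09447191, -0.96804059]))
```

>>> {"fn": "jog_arm", "kwargs": {
  "series": [
    {"x": 40,"y": -5,"z": 20},
    {"x": 80,"y": -10,"z": 40},
    {"x": 115,"y": -40,"z": 70},
    {"x": 130,"y": -75,"z": 90},
    {"x": 140,"y": -115,"z": 105},
    {"x": 145,"y": -155,"z": 115},
    {"x": 145,"y": -195,"z": 120},
    {"x": 145,"y": -235,"z": 120}
  ]
}}

```text
schema error: expected keys gripper, x, y, z, spin
```

>>> {"fn": "jog_arm", "kwargs": {
  "series": [
    {"gripper": 1,"x": 30,"y": -15,"z": 20,"spin": 0},
    {"gripper": 1,"x": 60,"y": -30,"z": 40,"spin": 0},
    {"gripper": 1,"x": 85,"y": -55,"z": 60,"spin": 0},
    {"gripper": 1,"x": 105,"y": -90,"z": 70,"spin": 0},
    {"gripper": 1,"x": 120,"y": -125,"z": 80,"spin": 0},
    {"gripper": 1,"x": 135,"y": -160,"z": 90,"spin": 0},
    {"gripper": 1,"x": 150,"y": -195,"z": 100,"spin": 0},
    {"gripper": 1,"x": 165,"y": -230,"z": 100,"spin": 0}
  ],
  "squeeze": 15
}}

```text
clock: 0.82
tcp_pos: [0.3709, 0.279, 0.3205]
eef_rot: [0.001, 0.19, 0.982, 0.001]
force: [1.1, -0.0, 0.1]
grip_width: 0.995
grasp_force: 0.0
```

```bash
python3 - <<'E'
from h import *
import pickle
im,c=snap('wrist','w1.png'); pickle.dump((im,c),open('w1.pkl','wb'))
E
```

>>> {"fn": "jog_arm", "kwargs": {
  "series": [
    {"gripper": 1,"x": 0,"y": -40,"z": 0,"spin": 0},
    {"gripper": 1,"x": 0,"y": -80,"z": 0,"spin": 0},
    {"gripper": 1,"x": 0,"y": -120,"z": 0,"spin": 0},
    {"gripper": 1,"x": 0,"y": -160,"z": 0,"spin": 0},
    {"gripper": 1,"x": 0,"y": -200,"z": 0,"spin": 0},
    {"gripper": 1,"x": 0,"y": -240,"z": 0,"spin": 0},
    {"gripper": 1,"x": 0,"y": -280,"z": 0,"spin": 0},
    {"gripper": 1,"x": 0,"y": -280,"z": 0,"spin": 0}
  ]
}}

```text
clock: 1.53
tcp_pos: [0.3699, -0.0062, 0.3183]
eef_rot: [-0.0, 0.194, 0.981, -0.002]
force: [0.2, 0.8, -0.2]
grip_width: 0.997
grasp_force: 0.0
```

```bash
python3 - <<'E'
from h import *
import pickle
im1,_=pickle.load(open('w1.pkl','rb'))
im,c=snap('wrist','w2.png'); pickle.dump((im,c),open('w2.pkl','wb'))
cv2.imwrite('pics/w12.png',cv2.resize(np.vstack([im1,im]),(400,600),interpolation=cv2.INTER_AREA))
E
```

```text
(no output)
```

View pics/w12.png

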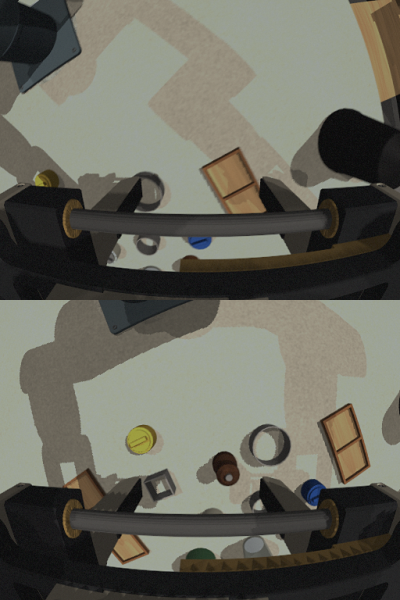

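The wrist views show the yard behind the hand. W2 shows the mill, large cutter, square cutter and tray2, but the fingers hide the rest. I'll measure from the unobstructed top and side pictures.

```bash
cat > seg.py <<'E'
from h import *
T=cv2.imread('pics/top0.png');S=cv2.imread('pics/side0.png')
ct,cs=cams.calibration('top'),cams.calibration('side')
def wood(im,n,lo=(8,110,70),hi=(22,255,255)):
    h=cv2.cvtColor(im,cv2.COLOR_BGR2HSV); m=cv2.inRange(h,lo,hi)
    m=cv2.morphologyEx(m,cv2.MORPH_CLOSE,np.ones((3,3)))
    cc,_=cv2.findContours(m,cv2.RETR_EXTERNAL,cv2.CHAIN_APPROX_NONE)
    return sorted([c for c in cc if cv2.contourArea(c)>25],key=cv2.contourArea)[::-1][:n]
E
python3 - <<'E'
from seg import *
for n,im in(('T',T),('S',S)):
    for c in wood(im,8,(4,90,25),(25,255,255)):
        r=cv2.minAreaRect(c); print(n,np.round(r[0],1),np.round(r[1],1),round(r[2],1),cv2.contourArea(c))
a=cv2.resize(T[95:250,165:335],None,fx=3.6,fy=3.6,interpolation=cv2.INTER_CUBIC)
b=cv2.resize(S[135:285,150:385],None,fx=3.4,fy=3.4,interpolation=cv2.INTER_CUBIC)
g=lambda x:np.clip((x/255.)**.6*255,0,255).astype(np.uint8)
cv2.imwrite('pics/a.png',g(a));cv2.imwrite('pics/b.png',g(b)); print(a.shape,b.shape)
E
```

```text
T [245.5  64. ] [ 44. 129.] 90.0 5501.5
T [370.5 196.2] [99.3 35.9] 79.9 3352.5
T [137.  179.7] [66.5 35.8] 84.0 2241.5
T [29.8 44.6] [73.5 19.9] 38.0 844.5
T [19.7 72.2] [51.5 12.9] 30.7 258.5
T [248.5 206.5] [19. 17.] 90.0 255.5
T [207.5 125.8] [12.2 18. ] 70.6 87.0
S [281.5 334.8] [ 58.2 167.3] 71.6 8663.0
S [142.6  44.5] [87.3 99.9] 88.4 5842.5
S [399.5 192.7] [143.9  52. ] 47.1 5493.0
S [232.2 140.7] [22.8 70.8] 78.9 1387.5
S [177.4 265.4] [28.7 32.6] 46.8 487.0
S [312.5  39.6] [11.7 49.5] 4.8 336.5
S [309.4 166.1] [20.1 21.6] 9.0 299.0
S [291.8  39.5] [47.2  7.4] 88.4 170.5
(558, 612, 3) (510, 799, 3)
```

View pics/a.png

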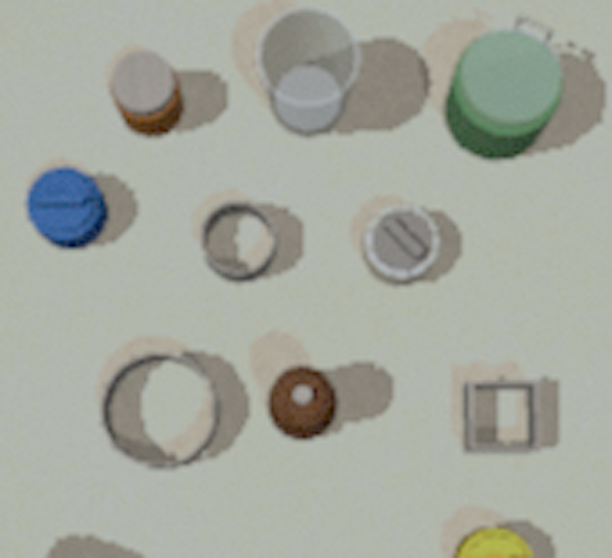

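View pics/b.png

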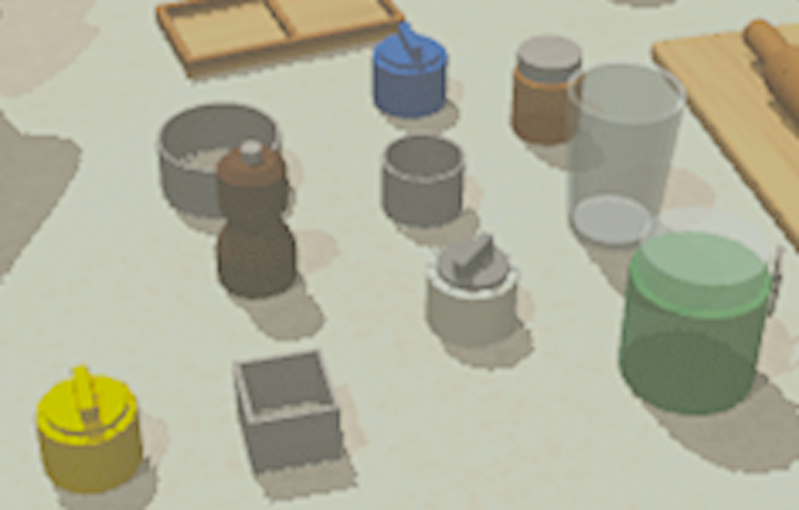

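Crop a confirms the white timer at (401,243), with a pale body and a grey bar knob, against the blue one at (67,207) and the yellow one at (494,545). Crop b agrees at (472,290). Now I'll refine with Hough circles and contours, then triangulate.

```bash
python3 - <<'E'
from seg import *
A=lambda u,v:((u+.5)/3.6-.5+165,(v+.5)/3.6-.5+95)
B=lambda u,v:((u+.5)/3.4-.5+150,(v+.5)/3.4-.5+135)
P=dict(round=((239,241),(423,160),28),spice=((143,83),(549,55),23),timer=((401,243),(472,270),28),square=((499,416),(286,383),0),mill=((303,394),(251,150),22),large=((161,410),(220,137),42),tumbler=((309,59),(626,92),37),stor=((511,77),(703,265),40))
for n,(a,b,R) in P.items():
    u,v=A(*a)
    if R:
        r=cv2.resize(T[int(v)-24:int(v)+24,int(u)-24:int(u)+24],None,fx=6,fy=6,interpolation=cv2.INTER_CUBIC)
        r0=R/1000*385.6/.99*6
        h=cv2.HoughCircles(cv2.GaussianBlur(cv2.cvtColor(r,cv2.COLOR_BGR2GRAY),(0,0),3),cv2.HOUGH_GRADIENT_ALT if 0 else cv2.HOUGH_GRADIENT,1,200,param1=60,param2=10,minRadius=int(r0*.88),maxRadius=int(r0*1.12))
        hh=None if h is None else (np.round((h[0,0,0]+.5)/6-.5+int(u)-24-u,1),np.round((h[0,0,1]+.5)/6-.5+int(v)-24-v,1),round(float(h[0,0,2]/6/385.6*960),1))
    else: hh=None
    p=tri([ray(ct,u,v),ray(cs,*B(*b))]); q=proj(cs,p)-B(*b)
    print(n,(p*1000).round(1),'side res',q.round(1),'hough d',hh)
def quad(c):
    h=cv2.convexHull(c)
    for e in np.linspace(1,12,60):
        q=cv2.approxPolyDP(h,e,True)
        if len(q)==4: return q[:,0].astype(float)
wt=wood(T,8,(4,90,25),(25,255,255));ws=wood(S,8,(4,90,25),(25,255,255))
for n,ci,sj in(('tray3',wt[1],ws[0]),('tray2',wt[2],ws[3])):
    q=quad(ci);s=quad(sj)
    W=[onz(ct,*p,.016) for p in q]
    print(n,'topz16',[ (w[:2]*1000).round().tolist() for w in W])
    for w,p in zip(W,q):
        k=np.argmin([np.hypot(*(proj(cs,w)-x)) for x in s]); X=tri([ray(ct,*p),ray(cs,*s[k])]); print((X*1000).round(1),(proj(cs,X)-s[k]).round(1))
E
```

```text
round [576.6  57.6  36.9] side res [-0.6  0.1] hough d (np.float32(-0.7), np.float32(-0.6), 24.7)
spice [687.3 126.6  60.9] side res [-0.1  0. ] hough d (np.float32(2.3), np.float32(6.0), 22.2)
timer [574.4 -61.2  37.7] side res [-0.4  0.1] hough d (np.float32(0.1), np.float32(-0.1), 24.2)
square [ 447.  -130.6   37.1] side res [-0.4  0.1] hough d None
mill [457.3  11.1  96. ] side res [ 0. -0.] hough d (np.float32(-0.1), np.float32(3.1), 23.4)
large [451.9 113.2  39.1] side res [-0.3  0.1] hough d (np.float32(-1.0), np.float32(0.1), 38.3)
tumbler [691.7   6.2 103.8] side res [-0.5  0.1] hough d None
stor [ 684.9 -137.8   80.3] side res [ 0.3 -0.1] hough d (np.float32(-4.8), np.float32(8.6), 34.8)
tray3 topz16 [[619.0, -341.0], [363.0, -377.0], [353.0, -287.0], [608.0, -250.0]]
[ 621.  -341.7   15. ] [-0.8  0.2]
[ 362.3 -378.    13.4] [ 0.5 -0.1]
[ 351.5 -288.    11. ] [ 0.8 -0.1]
[ 608.2 -250.9   13.3] [ 0.4 -0.1]
tray2 topz16 [[625.0, 278.0], [449.0, 251.0], [439.0, 343.0], [612.0, 366.0]]
[623.7 276.9  18.8] [ 0.3 -0.1]
[450.5 254.4   2.2] [-0.  0.]
[440.  343.7  12.9] [-0.2  0. ]
[611.8 365.7  15.7] [-0.1  0. ]
```

All heights and residuals fit what the sizes require: round 37, spice 61, timer 38, square 37, mill 96, tray rims about 13–16 mm.

The resulting bay centres are:
- **tray3:** far (571,-302), mid (486,-314), near (401,-326), row at 8°.
- **tray2:** far (574,316), near (489,304).

Next is the round cutter at (577,58).

>>> {"fn": "jog_arm", "kwargs": {
  "series": [
    {"gripper": 1,"x": 29,"y": 8,"z": -22,"spin": 6},
    {"gripper": 1,"x": 59,"y": 17,"z": -45,"spin": 12},
    {"gripper": 1,"x": 88,"y": 25,"z": -68,"spin": 18},
    {"gripper": 1,"x": 118,"y": 34,"z": -91,"spin": 24},
    {"gripper": 1,"x": 147,"y": 42,"z": -115,"spin": 30},
    {"gripper": 1,"x": 177,"y": 50,"z": -140,"spin": 30},
    {"gripper": 1,"x": 207,"y": 58,"z": -165,"spin": 30},
    {"gripper": 1,"x": 207,"y": 58,"z": -180,"spin": 30}
  ]
}}

```text
clock: 2.25
tcp_pos: [0.5799, 0.062, 0.1344]
eef_rot: [-0.001, -0.072, 0.997, 0.001]
force: [-0.2, -1.0, -0.1]
grip_width: 0.996
grasp_force: 0.0
```

```bash
python3 - <<'E'
from h import *
im,c=snap('wrist','w3.png')
s=sensors.read_state();print(s['tcp_pos'],s['eef_rot'],s['joint_positions'].round(2))
cv2.imwrite('pics/w3b.png',im)
E
```

```text
[0.57581351 0.06161862 0.131991  ] [-0.00418133 -0.07224882  0.99737734  0.00102876] [-0.09  0.39  1.58  0.    1.19 -1.8 ]
```

View pics/w3b.png

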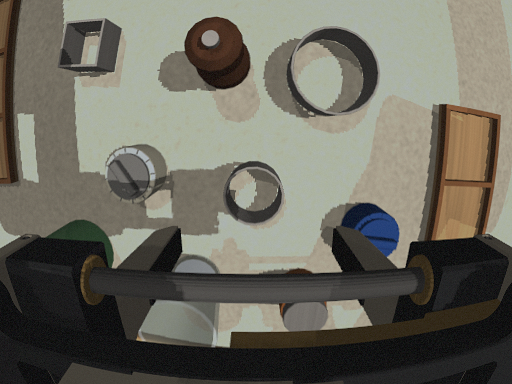

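The wrist view shows the ring at (253,187) between the fingers, with the timer at (132,174), mill at (215,48), square cutter at (92,46) and large cutter at (335,70). I'll check these against the measured points.

```bash
python3 - <<'E'
from h import *
c=cams.calibration('wrist')
for n,u,v,z in(('ring top',253,185,.04),('timer',131,175,.043),('sq',94,43,.04),('mill',211,38,.097),('large',336,66,.04)): print(n,(onz(c,u,v,z,True)*1000).round(1))
print(sensors.read_state()['tcp_pos'])
E
```

```text
ring top [561.1  56.4  40. ]
timer [566.6 -56.9  43. ]
sq [ 443.1 -115.2   40. ]
mill [452.   12.2  97. ]
large [444.  113.1  40. ]
[0.57581351 0.06161862 0.131991  ]
```

>>> {"fn": "jog_arm", "kwargs": {
  "series": [
    {"gripper": 1,"x": 0,"y": -4,"z": 0,"spin": 0},
    {"gripper": 1,"x": 0,"y": -4,"z": 0,"spin": 0},
    {"gripper": 1,"x": 0,"y": -4,"z": 0,"spin": 0}
  ]
}}

```text
clock: 2.55
tcp_pos: [0.5771, 0.0549, 0.1404]
eef_rot: [0.001, -0.071, 0.997, -0.0]
force: [-0.2, 0.4, 0.1]
grip_width: 0.999
grasp_force: 0.0
```

```bash
cat >> h.py <<'E'
def projf(c,X):
    p=np.array(c['R'])@np.array(X)+np.array(c['t']); a=np.arctan2(np.hypot(*p[:2]),p[2]); return p[:2]/np.hypot(*p[:2])*a*foc(c)+[c['cx'],c['cy']]
E
python3 - <<'E'
from h import *
for k in range(3): print(sensors.read_state()['tcp_pos'],cams.calibration('wrist')['t'])
im,c=snap('wrist','w4.png')
s=sensors.read_state();print(s['tcp_pos'],s['eef_rot'],ray(c,c['cx'],c['cy'],True))
big=cv2.resize(im[100:300,140:380],None,fx=3,fy=3,interpolation=cv2.INTER_CUBIC)
for X,col in(((.577,.058,0),(0,0,255)),((.577,.058,.04),(0,255,0)),):
    for t in np.linspace(0,2*np.pi,40):
        p=projf(c,np.array(X)+.028*np.array([np.cos(t),np.sin(t),0])); q=((p-[140,100]+.5)*3).astype(int)
        cv2.circle(big,tuple(map(int,q)),1,col,-1)
cv2.imwrite('pics/w4b.png',big)
E
```

```text
[0.57708892 0.05485093 0.14037279] [ 0.02774661 -0.57028061  0.16698707]
[0.57708892 0.05485093 0.14037279] [ 0.02774661 -0.57028061  0.16698707]
[0.57708892 0.05485093 0.14037279] [ 0.02774661 -0.57028061  0.16698707]
[0.57723551 0.05464298 0.14065937] [ 1.46304938e-03 -7.08717696e-02  9.97484341e-01 -2.05398014e-04] (array([0.50813879, 0.04477672, 0.30604664]), array([ 0.2508605 ,  0.03572087, -0.96736396]))
```

View pics/w4b.png

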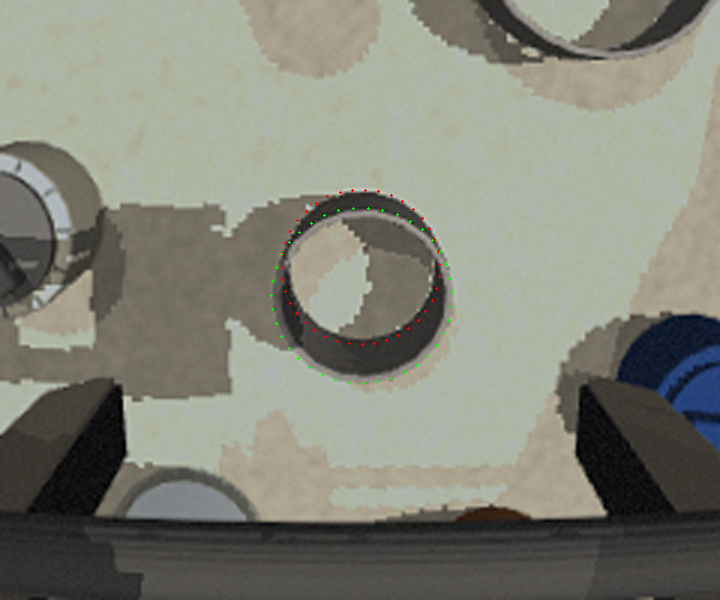

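The overlay at (577,58), heights 0 and 40 mm, lies right on the ring at crop (362,290), so the position is confirmed. Descending to grasp.

>>> {"fn": "jog_arm", "kwargs": {
  "series": [
    {"gripper": 1,"x": 0,"y": 4,"z": -40,"spin": 0},
    {"gripper": 1,"x": 0,"y": 4,"z": -75,"spin": 0},
    {"gripper": 1,"x": 0,"y": 4,"z": -105,"spin": 0},
    {"gripper": 1,"x": 0,"y": 4,"z": -121,"spin": 0},
    {"gripper": 0.3,"x": 0,"y": 4,"z": -123,"spin": 0},
    {"gripper": 0.3,"x": 0,"y": 4,"z": -123,"spin": 0},
    {"gripper": 0.3,"x": 0,"y": 4,"z": -123,"spin": 0},
    {"gripper": 0.3,"x": 0,"y": 4,"z": -123,"spin": 0}
  ],
  "squeeze": 12
}}

```text
clock: 3.27
tcp_pos: [0.5786, 0.0582, 0.0181]
eef_rot: [0.002, -0.071, 0.997, -0.0]
force: [0.4, -0.0, 0.1]
grip_width: 0.764
grasp_force: 0.0
```

>>> {"fn": "jog_arm", "kwargs": {
  "series": [
    {"gripper": 0.3,"x": 0,"y": 0,"z": 0,"spin": 0},
    {"gripper": 0.3,"x": 0,"y": 0,"z": 0,"spin": 0},
    {"gripper": 0.3,"x": 0,"y": 0,"z": 0,"spin": 0},
    {"gripper": 0.3,"x": 0,"y": 0,"z": 0,"spin": 0},
    {"gripper": 0.3,"x": 0,"y": 0,"z": 0,"spin": 0},
    {"gripper": 0.3,"x": 0,"y": 0,"z": 0,"spin": 0}
  ]
}}

```text
clock: 3.77
tcp_pos: [0.5777, 0.0584, 0.0169]
eef_rot: [0.001, -0.071, 0.997, -0.0]
force: [-0.4, -1.0, 5.9]
grip_width: 0.59
grasp_force: 12.0
```

>>> {"fn": "jog_arm", "kwargs": {
  "series": [
    {"gripper": 0.3,"x": 0,"y": 0,"z": 30,"spin": 0},
    {"gripper": 0.3,"x": 0,"y": 0,"z": 70,"spin": 0},
    {"gripper": 0.3,"x": 0,"y": -20,"z": 105,"spin": 0},
    {"gripper": 0.3,"x": 0,"y": -60,"z": 110,"spin": 0},
    {"gripper": 0.3,"x": -2,"y": -100,"z": 110,"spin": 0},
    {"gripper": 0.3,"x": -3,"y": -140,"z": 110,"spin": 0},
    {"gripper": 0.3,"x": -4,"y": -180,"z": 110,"spin": 0},
    {"gripper": 0.3,"x": -5,"y": -220,"z": 110,"spin": 0}
  ]
}}

```text
clock: 4.43
tcp_pos: [0.5715, -0.1633, 0.126]
eef_rot: [0.0, -0.071, 0.997, -0.0]
force: [0.1, -0.8, -0.3]
grip_width: 0.59
grasp_force: 12.0
```

>>> {"fn": "jog_arm", "kwargs": {
  "series": [
    {"gripper": 0.3,"x": 0,"y": -40,"z": 0,"spin": 0},
    {"gripper": 0.3,"x": 0,"y": -80,"z": 0,"spin": 0},
    {"gripper": 0.3,"x": -2,"y": -120,"z": 0,"spin": 0},
    {"gripper": 0.3,"x": -2,"y": -139,"z": -10,"spin": 0},
    {"gripper": 0.3,"x": -2,"y": -140,"z": -40,"spin": 0},
    {"gripper": 0.3,"x": -2,"y": -140,"z": -60,"spin": 0},
    {"gripper": 0.3,"x": -2,"y": -140,"z": -60,"spin": 0},
    {"gripper": 0.3,"x": -2,"y": -140,"z": -60,"spin": 0}
  ]
}}

```text
clock: 5.1
tcp_pos: [0.5689, -0.3004, 0.0641]
eef_rot: [-0.001, -0.071, 0.997, 0.001]
force: [-0.4, -0.9, -0.5]
grip_width: 0.587
grasp_force: 12.0
```

```bash
python3 - <<'E'
from h import *
im,c=snap('wrist','w5.png')
s=sensors.read_state();print(s['tcp_pos'],s['grasp_force'],s['grip_width'])
cv2.imwrite('pics/w5b.png',im)
E
```

```text
[ 0.57002161 -0.30102589  0.06576248] 11.950491070747375 0.5887128030202153
```

View pics/w5b.png

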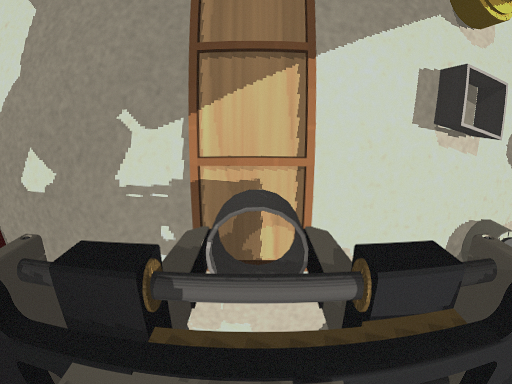

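The wrist view shows the ring held over tray3's far bay, with the dividers at (253,162) and (253,46) square to the hand. I'll check the bay positions from these.

```bash
python3 - <<'E'
from h import *
c=cams.calibration('wrist')
for u,v in((253,162),(253,46),(193,162),(315,161),(190,46),(316,44)): print((onz(c,u,v,.016,True)*1000).round(1))
E
```

```text
[ 530.1 -309.6   16. ]
[ 445.3 -321.7   16. ]
[ 536.  -353.6   16. ]
[ 522.5 -264.4   16. ]
[ 450.  -367.5   16. ]
[ 435.8 -276.7   16. ]
```

Dividers give mid (488,-315) and far (573,-303), in agreement. Lower and release.

>>> {"fn": "jog_arm", "kwargs": {
  "series": [
    {"gripper": 0.3,"x": 3,"y": -2,"z": -25,"spin": 0},
    {"gripper": 0.3,"x": 3,"y": -2,"z": -38,"spin": 0},
    {"gripper": 0.3,"x": 3,"y": -2,"z": -42,"spin": 0},
    {"gripper": 0.3,"x": 3,"y": -2,"z": -42,"spin": 0},
    {"gripper": 0.3,"x": 3,"y": -2,"z": -42,"spin": 0}
  ]
}}

```text
clock: 5.57
tcp_pos: [0.5739, -0.3037, 0.0252]
eef_rot: [0.001, -0.071, 0.997, -0.001]
force: [0.6, -0.4, 0.1]
grip_width: 0.588
grasp_force: 12.0
```

>>> {"fn": "jog_arm", "kwargs": {
  "series": [
    {"gripper": 0.8,"x": 0,"y": 0,"z": 0,"spin": 0},
    {"gripper": 0.8,"x": 0,"y": 0,"z": 0,"spin": 0},
    {"gripper": 0.8,"x": 0,"y": 0,"z": 0,"spin": 0},
    {"gripper": 0.8,"x": 0,"y": 0,"z": 0,"spin": 0},
    {"gripper": 0.8,"x": 0,"y": 0,"z": 0,"spin": 0},
    {"gripper": 0.8,"x": 0,"y": 0,"z": 15,"spin": 0},
    {"gripper": 0.8,"x": 0,"y": 0,"z": 50,"spin": 0},
    {"gripper": 1,"x": 0,"y": 0,"z": 90,"spin": 0}
  ]
}}

```text
clock: 6.23
tcp_pos: [0.5711, -0.3023, 0.1118]
eef_rot: [-0.002, -0.071, 0.997, 0.002]
force: [0.2, -0.4, 0.2]
grip_width: 0.832
grasp_force: 0.0
```

>>> {"fn": "jog_arm", "kwargs": {
  "series": [
    {"gripper": 1,"x": 0,"y": 0,"z": 40,"spin": -6},
    {"gripper": 1,"x": 0,"y": 10,"z": 75,"spin": -12},
    {"gripper": 1,"x": 5,"y": 45,"z": 90,"spin": -18},
    {"gripper": 1,"x": 10,"y": 85,"z": 90,"spin": -24},
    {"gripper": 1,"x": 20,"y": 124,"z": 90,"spin": -30},
    {"gripper": 1,"x": 30,"y": 163,"z": 90,"spin": -36},
    {"gripper": 1,"x": 40,"y": 202,"z": 90,"spin": -42},
    {"gripper": 1,"x": 50,"y": 241,"z": 90,"spin": -48}
  ]
}}

```text
clock: 6.9
tcp_pos: [0.623, -0.0608, 0.204]
eef_rot: [0.0, 0.344, 0.939, 0.0]
force: [-0.1, -0.7, 0.4]
grip_width: 1.0
grasp_force: 0.0
```

>>> {"fn": "jog_arm", "kwargs": {
  "series": [
    {"gripper": 1,"x": 10,"y": 38,"z": 0,"spin": -6},
    {"gripper": 1,"x": 20,"y": 77,"z": 0,"spin": -12},
    {"gripper": 1,"x": 30,"y": 115,"z": 0,"spin": -18},
    {"gripper": 1,"x": 43,"y": 153,"z": 0,"spin": -24},
    {"gripper": 1,"x": 65,"y": 187,"z": 0,"spin": -30},
    {"gripper": 1,"x": 65,"y": 189,"z": 0,"spin": -36},
    {"gripper": 1,"x": 65,"y": 189,"z": -20,"spin": -42},
    {"gripper": 1,"x": 65,"y": 189,"z": -40,"spin": -42}
  ]
}}

```text
clock: 7.57
tcp_pos: [0.6891, 0.1279, 0.1644]
eef_rot: [0.001, 0.657, 0.754, 0.001]
force: [0.1, -0.4, -0.3]
grip_width: 1.002
grasp_force: 0.0
```

```bash
cat >ov.py <<'E'
from h import *
import sys
def ov(f,items,crop=(60,384,60,452)):
    im,c=snap('wrist','raw_'+f); s=sensors.read_state(); print(s['tcp_pos'],s['eef_rot'].round(3))
    y0,y1,x0,x1=crop; k=2
    big=cv2.resize(im[y0:y1,x0:x1],None,fx=k,fy=k,interpolation=cv2.INTER_CUBIC)
    for X,r,col in items:
        for t in np.linspace(0,2*np.pi,40):
            q=((projf(c,np.array(X)+r*np.array([np.cos(t),np.sin(t),0]))-[x0,y0]+.5)*k).astype(int); cv2.circle(big,tuple(map(int,q)),1,col,-1)
    cv2.imwrite('pics/'+f,big)
E
python3 - <<'E'
from ov import *
ov('w6.png',[((.688,.127,0),.025,(0,0,255)),((.688,.127,.065),.023,(0,255,0)),((.692,.006,.105),.037,(255,0,255)),((.574,-.061,.04),.028,(0,255,0))])
E
```

```text
[0.68599398 0.12717911 0.1584312 ] [-0.002  0.655  0.755 -0.002]
```

View pics/w6.png

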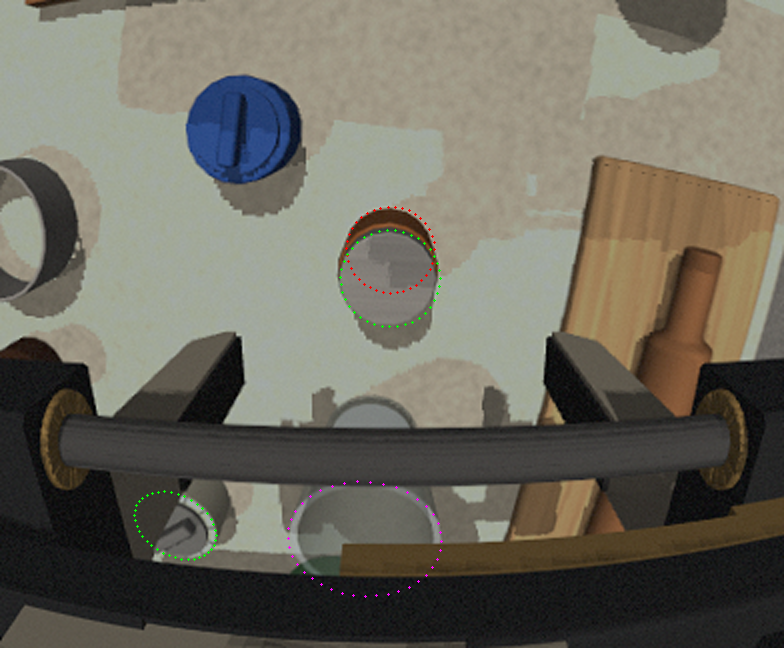

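The overlay fits the spice jar (crop (390,270)), and the tumbler is clear to the side of the hand. Descending.

>>> {"fn": "jog_arm", "kwargs": {
  "series": [
    {"gripper": 1,"x": 1,"y": 0,"z": -40,"spin": 0},
    {"gripper": 1,"x": 1,"y": 0,"z": -80,"spin": 0},
    {"gripper": 1,"x": 1,"y": 0,"z": -115,"spin": 0},
    {"gripper": 0.3,"x": 1,"y": 0,"z": -138,"spin": 0},
    {"gripper": 0.3,"x": 1,"y": 0,"z": -142,"spin": 0},
    {"gripper": 0.3,"x": 1,"y": 0,"z": -142,"spin": 0},
    {"gripper": 0.3,"x": 1,"y": 0,"z": -142,"spin": 0},
    {"gripper": 0.3,"x": 1,"y": 0,"z": -142,"spin": 0}
  ],
  "squeeze": 15
}}

```text
clock: 8.28
tcp_pos: [0.6909, 0.1264, 0.0245]
eef_rot: [0.002, 0.655, 0.755, 0.002]
force: [-0.5, 0.2, 0.8]
grip_width: 0.692
grasp_force: 0.0
```

>>> {"fn": "jog_arm", "kwargs": {
  "series": [
    {"gripper": 0.3,"x": 0,"y": 0,"z": 0,"spin": 0},
    {"gripper": 0.3,"x": 0,"y": 0,"z": 0,"spin": 0},
    {"gripper": 0.3,"x": 0,"y": 0,"z": 0,"spin": 0},
    {"gripper": 0.3,"x": 0,"y": 0,"z": 0,"spin": 0},
    {"gripper": 0.3,"x": 0,"y": 0,"z": 0,"spin": 0},
    {"gripper": 0.3,"x": 0,"y": 0,"z": 0,"spin": 0},
    {"gripper": 0.3,"x": 0,"y": 0,"z": 0,"spin": 0}
  ]
}}

```text
clock: 8.87
tcp_pos: [0.6897, 0.1264, 0.0237]
eef_rot: [0.001, 0.655, 0.755, 0.001]
force: [-1.4, -1.1, 7.6]
grip_width: 0.536
grasp_force: 15.0
```

>>> {"fn": "jog_arm", "kwargs": {
  "series": [
    {"gripper": 0.3,"x": 0,"y": 0,"z": 25,"spin": 0},
    {"gripper": 0.3,"x": 0,"y": 0,"z": 60,"spin": 0},
    {"gripper": 0.3,"x": 0,"y": 0,"z": 100,"spin": 0},
    {"gripper": 0.3,"x": -5,"y": 0,"z": 138,"spin": 0},
    {"gripper": 0.3,"x": -15,"y": -15,"z": 170,"spin": 6},
    {"gripper": 0.3,"x": -30,"y": -45,"z": 180,"spin": 12},
    {"gripper": 0.3,"x": -46,"y": -80,"z": 180,"spin": 18},
    {"gripper": 0.3,"x": -62,"y": -115,"z": 180,"spin": 24}
  ]
}}

```text
clock: 9.53
tcp_pos: [0.6268, 0.0109, 0.2036]
eef_rot: [0.002, 0.481, 0.877, 0.001]
force: [0.0, 0.0, -2.2]
grip_width: 0.535
grasp_force: 15.0
```

>>> {"fn": "jog_arm", "kwargs": {
  "series": [
    {"gripper": 0.3,"x": -16,"y": -35,"z": 0,"spin": 6},
    {"gripper": 0.3,"x": -32,"y": -70,"z": 0,"spin": 12},
    {"gripper": 0.3,"x": -48,"y": -105,"z": 0,"spin": 18},
    {"gripper": 0.3,"x": -64,"y": -140,"z": 0,"spin": 24},
    {"gripper": 0.3,"x": -80,"y": -175,"z": 0,"spin": 30},
    {"gripper": 0.3,"x": -96,"y": -210,"z": 0,"spin": 36},
    {"gripper": 0.3,"x": -112,"y": -245,"z": 0,"spin": 42},
    {"gripper": 0.3,"x": -126,"y": -280,"z": -15,"spin": 48}
  ]
}}

```text
clock: 10.2
tcp_pos: [0.5012, -0.2712, 0.1898]
eef_rot: [0.003, 0.083, 0.997, -0.002]
force: [1.5, -0.8, -1.1]
grip_width: 0.532
grasp_force: 15.0
```

>>> {"fn": "jog_arm", "kwargs": {
  "series": [
    {"gripper": 0.3,"x": -9,"y": -28,"z": -20,"spin": 6},
    {"gripper": 0.3,"x": -14,"y": -46,"z": -50,"spin": 12},
    {"gripper": 0.3,"x": -14,"y": -46,"z": -85,"spin": 18},
    {"gripper": 0.3,"x": -14,"y": -46,"z": -110,"spin": 18},
    {"gripper": 0.3,"x": -14,"y": -46,"z": -115,"spin": 18},
    {"gripper": 0.3,"x": -14,"y": -46,"z": -115,"spin": 18},
    {"gripper": 0.3,"x": -14,"y": -46,"z": -115,"spin": 18}
  ]
}}

```text
clock: 10.78
tcp_pos: [0.4876, -0.3149, 0.0728]
eef_rot: [0.0, -0.071, 0.997, -0.001]
force: [0.4, -0.6, -1.6]
grip_width: 0.534
grasp_force: 15.0
```

Exactly over the middle bay. I'll lower to TCP 0.030 and release.

>>> {"fn": "jog_arm", "kwargs": {
  "series": [
    {"gripper": 0.3,"x": 0,"y": 0,"z": -25,"spin": 0},
    {"gripper": 0.3,"x": 0,"y": 0,"z": -38,"spin": 0},
    {"gripper": 0.3,"x": 0,"y": 0,"z": -42,"spin": 0},
    {"gripper": 0.3,"x": 0,"y": 0,"z": -42,"spin": 0},
    {"gripper": 0.3,"x": 0,"y": 0,"z": -42,"spin": 0},
    {"gripper": 0.3,"x": 0,"y": 0,"z": -42,"spin": 0}
  ]
}}

```text
clock: 11.28
tcp_pos: [0.4881, -0.3154, 0.0315]
eef_rot: [0.001, -0.071, 0.997, -0.001]
force: [-0.7, -0.3, -1.4]
grip_width: 0.536
grasp_force: 15.0
```

>>> {"fn": "jog_arm", "kwargs": {
  "series": [
    {"gripper": 0.3,"x": 0,"y": 0,"z": -2,"spin": 0},
    {"gripper": 0.3,"x": 0,"y": 0,"z": -2,"spin": 0},
    {"gripper": 0.75,"x": 0,"y": 0,"z": -2,"spin": 0},
    {"gripper": 0.75,"x": 0,"y": 0,"z": -2,"spin": 0},
    {"gripper": 0.75,"x": 0,"y": 0,"z": -2,"spin": 0},
    {"gripper": 0.75,"x": 0,"y": 0,"z": -2,"spin": 0},
    {"gripper": 0.75,"x": 0,"y": 0,"z": -2,"spin": 0},
    {"gripper": 0.75,"x": 0,"y": 0,"z": 15,"spin": 0}
  ]
}}

```text
clock: 11.95
tcp_pos: [0.485, -0.3129, 0.0418]
eef_rot: [-0.002, -0.071, 0.997, 0.002]
force: [-1.6, 0.0, 1.0]
grip_width: 0.749
grasp_force: 0.0
```

>>> {"fn": "jog_arm", "kwargs": {
  "series": [
    {"gripper": 0.75,"x": 0,"y": 0,"z": 35,"spin": 0},
    {"gripper": 1,"x": 0,"y": 0,"z": 70,"spin": 0},
    {"gripper": 1,"x": 5,"y": 30,"z": 90,"spin": 0},
    {"gripper": 1,"x": 18,"y": 67,"z": 90,"spin": 0},
    {"gripper": 1,"x": 31,"y": 104,"z": 90,"spin": 0},
    {"gripper": 1,"x": 44,"y": 142,"z": 90,"spin": 0},
    {"gripper": 1,"x": 57,"y": 180,"z": 90,"spin": 0},
    {"gripper": 1,"x": 70,"y": 217,"z": 90,"spin": 0}
  ]
}}

```text
clock: 12.62
tcp_pos: [0.5571, -0.0957, 0.1347]
eef_rot: [0.0, -0.071, 0.998, 0.0]
force: [0.7, -0.2, -0.2]
grip_width: 0.999
grasp_force: 0.0
```

>>> {"fn": "jog_arm", "kwargs": {
  "series": [
    {"gripper": 1,"x": 16,"y": 36,"z": 0,"spin": 0},
    {"gripper": 1,"x": 17,"y": 38,"z": 0,"spin": 0},
    {"gripper": 1,"x": 17,"y": 38,"z": 0,"spin": 0},
    {"gripper": 1,"x": 17,"y": 38,"z": 0,"spin": 0}
  ]
}}

```text
clock: 12.95
tcp_pos: [0.5737, -0.0596, 0.1344]
eef_rot: [-0.0, -0.071, 0.997, -0.0]
force: [-0.4, 0.9, -0.5]
grip_width: 0.997
grasp_force: 0.0
```

```bash
python3 - <<'E'
from ov import *
ov('w7.png',[((.574,-.061,0),.028,(0,0,255)),((.574,-.061,.04),.028,(0,255,0)),((.447,-.131,.04),.025,(0,255,0)),((.457,.011,.07),.022,(255,0,255)),((.488,-.315,.071),.023,(255,0,0))],(0,300,0,400))
E
```

```text
[ 0.57351291 -0.06040337  0.13441061] [-0.    -0.071  0.997 -0.   ]
```

View pics/w7.png

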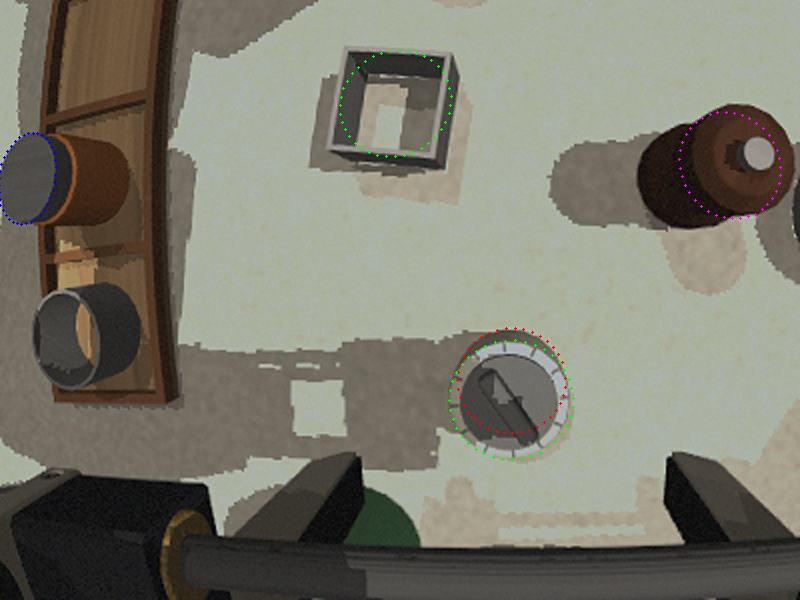

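The wrist view shows the ring and the jar standing upright in the far and middle bays of tray3. The overlay lies on the white timer (crop (510,395)). Grasping the timer.

>>> {"fn": "jog_arm", "kwargs": {
  "series": [
    {"gripper": 1,"x": 0,"y": 0,"z": -40,"spin": 0},
    {"gripper": 1,"x": 0,"y": 0,"z": -75,"spin": 0},
    {"gripper": 1,"x": 0,"y": 0,"z": -103,"spin": 0},
    {"gripper": 0.3,"x": 0,"y": 0,"z": -116,"spin": 0},
    {"gripper": 0.3,"x": 0,"y": 0,"z": -119,"spin": 0},
    {"gripper": 0.3,"x": 0,"y": 0,"z": -119,"spin": 0},
    {"gripper": 0.3,"x": 0,"y": 0,"z": -119,"spin": 0},
    {"gripper": 0.3,"x": 0,"y": 0,"z": -119,"spin": 0}
  ]
}}

```text
clock: 13.67
tcp_pos: [0.5751, -0.0607, 0.0172]
eef_rot: [0.001, -0.07, 0.998, -0.001]
force: [0.4, 1.3, 0.4]
grip_width: 0.691
grasp_force: 0.0
```

>>> {"fn": "jog_arm", "kwargs": {
  "series": [
    {"gripper": 0.3,"x": 0,"y": 0,"z": 0,"spin": 0},
    {"gripper": 0.3,"x": 0,"y": 0,"z": 0,"spin": 0},
    {"gripper": 0.3,"x": 0,"y": 0,"z": 0,"spin": 0},
    {"gripper": 0.3,"x": 0,"y": 0,"z": 0,"spin": 0},
    {"gripper": 0.3,"x": 0,"y": 0,"z": 0,"spin": 0},
    {"gripper": 0.3,"x": 0,"y": 0,"z": 0,"spin": 0}
  ]
}}

```text
clock: 14.17
tcp_pos: [0.575, -0.0602, 0.0172]
eef_rot: [0.001, -0.071, 0.997, -0.001]
force: [-0.8, -2.0, 6.7]
grip_width: 0.595
grasp_force: 15.0
```

```bash
python3 - <<'E'
from seg import *
# square cutter rim corners, top view crop a
A=lambda u,v:((u+.5)/3.6-.5+165,(v+.5)/3.6-.5+95)
P=[onz(ct,*A(u,v),.04)[:2]*1000 for u,v in((466,384),(534,383),(534,451),(466,452))]
print(np.round(P,1)); e=np.diff(P,axis=0); print(np.degrees(np.arctan2(e[:,1],e[:,0])).round(1), np.mean(P,axis=0))
E
```

```text
[[ 469.3 -106.7]
 [ 469.9 -156. ]
 [ 420.8 -154.8]
 [ 420.2 -105.9]]
[-89.3 178.7  90.6] [ 445.02394992 -130.84692159]
```

>>> {"fn": "jog_arm", "kwargs": {
  "series": [
    {"gripper": 0.3,"x": 0,"y": 0,"z": 25,"spin": 0},
    {"gripper": 0.3,"x": 0,"y": 0,"z": 60,"spin": 0},
    {"gripper": 0.3,"x": -5,"y": -5,"z": 98,"spin": 0},
    {"gripper": 0.3,"x": -20,"y": -28,"z": 125,"spin": 0},
    {"gripper": 0.3,"x": -41,"y": -62,"z": 125,"spin": 0},
    {"gripper": 0.3,"x": -62,"y": -96,"z": 125,"spin": 0},
    {"gripper": 0.3,"x": -83,"y": -130,"z": 125,"spin": 0},
    {"gripper": 0.3,"x": -104,"y": -164,"z": 125,"spin": 0}
  ]
}}

```text
clock: 14.83
tcp_pos: [0.4688, -0.2243, 0.1411]
eef_rot: [0.0, -0.071, 0.997, -0.0]
force: [0.2, -1.3, 0.1]
grip_width: 0.591
grasp_force: 15.0
```

>>> {"fn": "jog_arm", "kwargs": {
  "series": [
    {"gripper": 0.3,"x": -21,"y": -34,"z": 0,"spin": 0},
    {"gripper": 0.3,"x": -42,"y": -68,"z": 0,"spin": 0},
    {"gripper": 0.3,"x": -63,"y": -98,"z": 0,"spin": 0},
    {"gripper": 0.3,"x": -68,"y": -104,"z": -25,"spin": 0},
    {"gripper": 0.3,"x": -68,"y": -104,"z": -60,"spin": 0},
    {"gripper": 0.3,"x": -68,"y": -104,"z": -85,"spin": 0},
    {"gripper": 0.3,"x": -68,"y": -104,"z": -90,"spin": 0},
    {"gripper": 0.3,"x": -68,"y": -104,"z": -90,"spin": 0}
  ]
}}

```text
clock: 15.5
tcp_pos: [0.4008, -0.3261, 0.0491]
eef_rot: [-0.001, -0.071, 0.997, 0.002]
force: [-0.4, 1.0, -1.2]
grip_width: 0.599
grasp_force: 15.0
```

>>> {"fn": "jog_arm", "kwargs": {
  "series": [
    {"gripper": 0.3,"x": 1,"y": -1,"z": -18,"spin": 0},
    {"gripper": 0.3,"x": 1,"y": -1,"z": -26,"spin": 0},
    {"gripper": 0.3,"x": 1,"y": -1,"z": -27,"spin": 0},
    {"gripper": 0.3,"x": 1,"y": -1,"z": -27,"spin": 0},
    {"gripper": 0.3,"x": 1,"y": -1,"z": -27,"spin": 0}
  ]
}}

```text
clock: 15.92
tcp_pos: [0.4035, -0.3289, 0.0247]
eef_rot: [0.0, -0.071, 0.997, -0.001]
force: [0.7, -0.2, -1.7]
grip_width: 0.597
grasp_force: 15.0
```

>>> {"fn": "jog_arm", "kwargs": {
  "series": [
    {"gripper": 0.3,"x": 0,"y": 0,"z": -2,"spin": 0},
    {"gripper": 0.3,"x": 0,"y": 0,"z": -2,"spin": 0},
    {"gripper": 0.8,"x": 0,"y": 0,"z": -2,"spin": 0},
    {"gripper": 0.8,"x": 0,"y": 0,"z": -2,"spin": 0},
    {"gripper": 0.8,"x": 0,"y": 0,"z": -2,"spin": 0},
    {"gripper": 0.8,"x": 0,"y": 0,"z": -2,"spin": 0},
    {"gripper": 0.8,"x": 0,"y": 0,"z": -2,"spin": 0},
    {"gripper": 0.8,"x": 0,"y": 0,"z": 15,"spin": 0}
  ]
}}

```text
clock: 16.58
tcp_pos: [0.4013, -0.3268, 0.0362]
eef_rot: [-0.002, -0.071, 0.997, 0.002]
force: [0.2, 0.7, -0.9]
grip_width: 0.8
grasp_force: 0.0
```

>>> {"fn": "jog_arm", "kwargs": {
  "series": [
    {"gripper": 0.8,"x": 0,"y": 0,"z": 35,"spin": 0},
    {"gripper": 1,"x": 0,"y": 0,"z": 70,"spin": 0},
    {"gripper": 1,"x": 5,"y": 30,"z": 90,"spin": -4},
    {"gripper": 1,"x": 13,"y": 70,"z": 90,"spin": -8},
    {"gripper": 1,"x": 22,"y": 110,"z": 90,"spin": -8},
    {"gripper": 1,"x": 31,"y": 150,"z": 90,"spin": -8},
    {"gripper": 1,"x": 40,"y": 188,"z": 85,"spin": -8},
    {"gripper": 1,"x": 43,"y": 197,"z": 60,"spin": -8}
  ]
}}

```text
clock: 17.25
tcp_pos: [0.4484, -0.128, 0.1015]
eef_rot: [0.003, -0.003, 1.0, -0.001]
force: [-0.3, -1.1, -0.7]
grip_width: 1.0
grasp_force: 0.0
```

>>> {"fn": "jog_arm", "kwargs": {
  "series": [
    {"gripper": 1,"x": 0,"y": 0,"z": 0,"spin": 0},
    {"gripper": 1,"x": 0,"y": 0,"z": 0,"spin": 0}
  ]
}}

```text
clock: 17.42
tcp_pos: [0.4451, -0.1307, 0.098]
eef_rot: [-0.001, -0.002, 1.0, 0.001]
force: [1.0, -0.4, 0.0]
grip_width: 0.997
grasp_force: 0.0
```

```bash
python3 - <<'E'
from ov import *
ov('w8.png',[((.446,-.131,0),.025,(0,0,255)),((.446,-.131,.04),.025,(0,255,0)),((.457,.011,.084),.022,(255,0,255)),((.402,-.328,.046),.028,(255,0,0))],(20,320,40,440))
E
```

```text
[ 0.44581694 -0.13193491  0.09880091] [-0.    -0.001  1.    -0.   ]
```

View pics/w8.png

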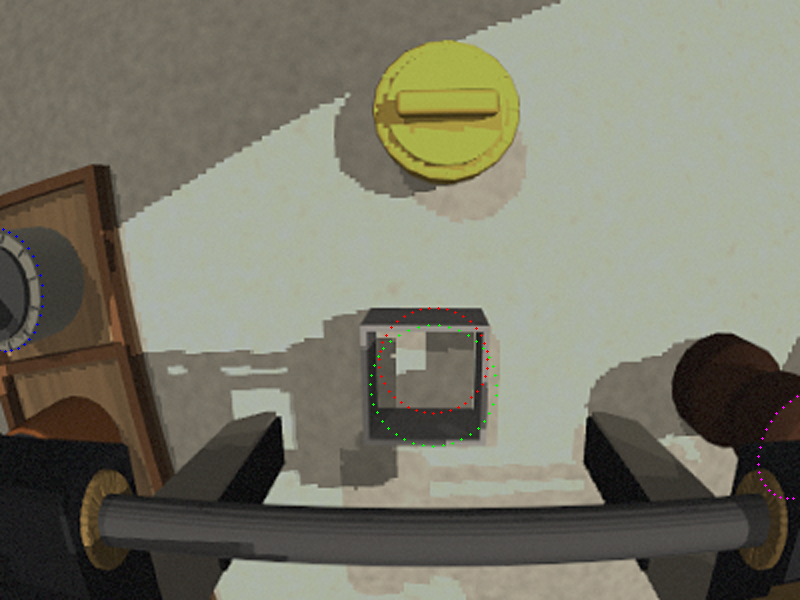

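The overlay fits the square cutter, crop (426,380), within 3 mm, and the timer stands in the near bay. Grasping with a y shift of -3.

>>> {"fn": "jog_arm", "kwargs": {
  "series": [
    {"gripper": 1,"x": 0,"y": -3,"z": -35,"spin": 0},
    {"gripper": 1,"x": 0,"y": -3,"z": -65,"spin": 0},
    {"gripper": 0.3,"x": 0,"y": -3,"z": -80,"spin": 0},
    {"gripper": 0.3,"x": 0,"y": -3,"z": -82,"spin": 0},
    {"gripper": 0.3,"x": 0,"y": -3,"z": -82,"spin": 0},
    {"gripper": 0.3,"x": 0,"y": -3,"z": -82,"spin": 0},
    {"gripper": 0.3,"x": 0,"y": -3,"z": -82,"spin": 0},
    {"gripper": 0.3,"x": 0,"y": -3,"z": -82,"spin": 0}
  ]
}}

```text
clock: 18.13
tcp_pos: [0.4469, -0.1355, 0.018]
eef_rot: [0.001, -0.001, 1.0, -0.001]
force: [-0.6, 0.5, -0.1]
grip_width: 0.622
grasp_force: 0.0
```

>>> {"fn": "jog_arm", "kwargs": {
  "series": [
    {"gripper": 0.3,"x": 0,"y": 0,"z": 0,"spin": 0},
    {"gripper": 0.3,"x": 0,"y": 0,"z": 0,"spin": 0},
    {"gripper": 0.3,"x": 0,"y": 0,"z": 0,"spin": 0},
    {"gripper": 0.3,"x": 0,"y": 0,"z": 0,"spin": 0},
    {"gripper": 0.3,"x": 0,"y": 0,"z": 0,"spin": 0},
    {"gripper": 0.3,"x": 0,"y": 0,"z": 0,"spin": 0},
    {"gripper": 0.3,"x": 0,"y": 0,"z": 0,"spin": 0}
  ]
}}

```text
clock: 18.72
tcp_pos: [0.4466, -0.135, 0.0177]
eef_rot: [0.001, -0.001, 1.0, -0.001]
force: [-0.8, -0.4, 6.9]
grip_width: 0.535
grasp_force: 15.0
```

>>> {"fn": "jog_arm", "kwargs": {
  "series": [
    {"gripper": 0.3,"x": 0,"y": 0,"z": 30,"spin": 0},
    {"gripper": 0.3,"x": 0,"y": 0,"z": 70,"spin": 0},
    {"gripper": 0.3,"x": 0,"y": 2,"z": 110,"spin": 0},
    {"gripper": 0.3,"x": 8,"y": 26,"z": 140,"spin": 4},
    {"gripper": 0.3,"x": 19,"y": 65,"z": 145,"spin": 8},
    {"gripper": 0.3,"x": 30,"y": 104,"z": 145,"spin": 8},
    {"gripper": 0.3,"x": 41,"y": 143,"z": 145,"spin": 8},
    {"gripper": 0.3,"x": 52,"y": 182,"z": 145,"spin": 8}
  ]
}}

```text
clock: 19.38
tcp_pos: [0.4981, 0.0492, 0.1623]
eef_rot: [0.001, -0.071, 0.998, -0.0]
force: [0.4, -0.2, -1.4]
grip_width: 0.536
grasp_force: 15.0
```

>>> {"fn": "jog_arm", "kwargs": {
  "series": [
    {"gripper": 0.3,"x": 11,"y": 39,"z": 0,"spin": 0},
    {"gripper": 0.3,"x": 22,"y": 78,"z": 0,"spin": 0},
    {"gripper": 0.3,"x": 33,"y": 117,"z": 0,"spin": 0},
    {"gripper": 0.3,"x": 44,"y": 156,"z": 0,"spin": 0},
    {"gripper": 0.3,"x": 55,"y": 195,"z": 0,"spin": 0},
    {"gripper": 0.3,"x": 66,"y": 234,"z": 0,"spin": 0},
    {"gripper": 0.3,"x": 75,"y": 266,"z": -15,"spin": 0},
    {"gripper": 0.3,"x": 75,"y": 268,"z": -45,"spin": 0}
  ]
}}

```text
clock: 20.05
tcp_pos: [0.5763, 0.3226, 0.12]
eef_rot: [0.005, -0.073, 0.997, 0.003]
force: [0.5, -0.4, -0.3]
grip_width: 0.538
grasp_force: 15.0
```

>>> {"fn": "jog_arm", "kwargs": {
  "series": [
    {"gripper": 0.3,"x": 0,"y": 0,"z": -30,"spin": 0},
    {"gripper": 0.3,"x": 0,"y": 0,"z": -45,"spin": 0},
    {"gripper": 0.3,"x": 0,"y": 0,"z": -45,"spin": 0},
    {"gripper": 0.3,"x": 0,"y": 0,"z": -45,"spin": 0}
  ]
}}

```text
clock: 20.38
tcp_pos: [0.572, 0.3154, 0.0708]
eef_rot: [-0.001, -0.071, 0.997, -0.0]
force: [-0.7, -1.5, -0.1]
grip_width: 0.535
grasp_force: 15.0
```

```bash
python3 - <<'E'
from ov import *
ov('w9.png',[((.574,.316,.006),.028,(0,0,255)),((.489,.304,.006),.039,(0,255,0)),((.457,.011,.084),.022,(255,0,255))],(20,320,100,500))
E
```

```text
[0.57326703 0.31557382 0.07236386] [ 0.    -0.071  0.997  0.   ]
```

View pics/w9.png

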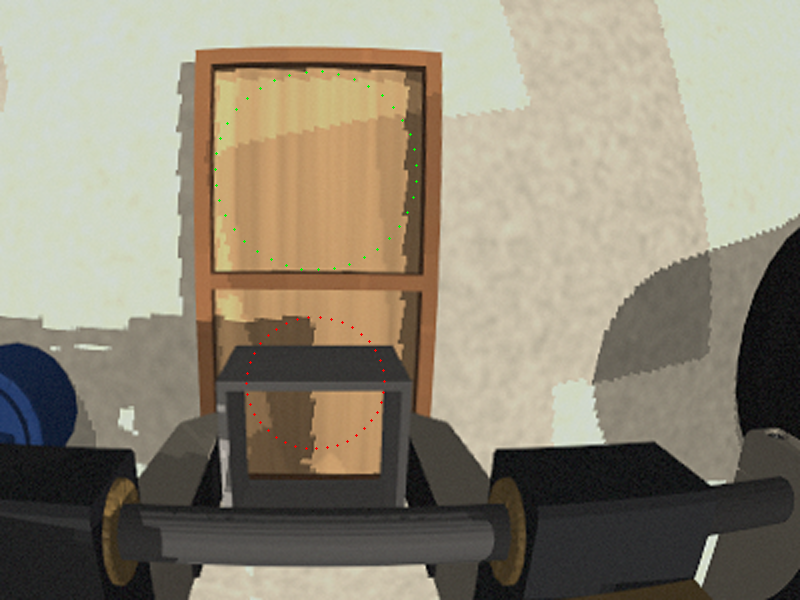

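The overlays sit in tray2's bays: near bay circle at crop (316,170), far bay at (316,382). Lowering the square cutter.

>>> {"fn": "jog_arm", "kwargs": {
  "series": [
    {"gripper": 0.3,"x": 1,"y": 0,"z": -30,"spin": 0},
    {"gripper": 0.3,"x": 1,"y": 0,"z": -45,"spin": 0},
    {"gripper": 0.3,"x": 1,"y": 0,"z": -48,"spin": 0},
    {"gripper": 0.3,"x": 1,"y": 0,"z": -48,"spin": 0},
    {"gripper": 0.3,"x": 1,"y": 0,"z": -48,"spin": 0}
  ]
}}

```text
clock: 20.85
tcp_pos: [0.5752, 0.3157, 0.0257]
eef_rot: [0.001, -0.071, 0.997, 0.0]
force: [0.8, -0.4, -0.3]
grip_width: 0.539
grasp_force: 15.0
```

>>> {"fn": "jog_arm", "kwargs": {
  "series": [
    {"gripper": 0.3,"x": 0,"y": 0,"z": -2,"spin": 0},
    {"gripper": 0.3,"x": 0,"y": 0,"z": -2,"spin": 0},
    {"gripper": 0.75,"x": 0,"y": 0,"z": -2,"spin": 0},
    {"gripper": 0.75,"x": 0,"y": 0,"z": -2,"spin": 0},
    {"gripper": 0.75,"x": 0,"y": 0,"z": -2,"spin": 0},
    {"gripper": 0.75,"x": 0,"y": 0,"z": -2,"spin": 0},
    {"gripper": 0.75,"x": 0,"y": 0,"z": -2,"spin": 0},
    {"gripper": 0.75,"x": 0,"y": 0,"z": 15,"spin": 0}
  ]
}}

```text
clock: 21.52
tcp_pos: [0.5713, 0.3145, 0.0353]
eef_rot: [-0.003, -0.071, 0.997, -0.001]
force: [0.4, -1.2, -0.1]
grip_width: 0.746
grasp_force: 0.0
```

>>> {"fn": "jog_arm", "kwargs": {
  "series": [
    {"gripper": 0.75,"x": 0,"y": 0,"z": 40,"spin": 0},
    {"gripper": 1,"x": 0,"y": 0,"z": 80,"spin": 0},
    {"gripper": 1,"x": -3,"y": -10,"z": 118,"spin": 0},
    {"gripper": 1,"x": -15,"y": -43,"z": 130,"spin": 0},
    {"gripper": 1,"x": -29,"y": -80,"z": 130,"spin": 0},
    {"gripper": 1,"x": -43,"y": -117,"z": 130,"spin": 0},
    {"gripper": 1,"x": -57,"y": -154,"z": 130,"spin": 0},
    {"gripper": 1,"x": -71,"y": -191,"z": 130,"spin": 0}
  ]
}}

```text
clock: 22.18
tcp_pos: [0.5018, 0.1231, 0.1688]
eef_rot: [0.0, -0.071, 0.997, -0.0]
force: [0.5, -0.5, -0.0]
grip_width: 0.998
grasp_force: 0.0
```

>>> {"fn": "jog_arm", "kwargs": {
  "series": [
    {"gripper": 1,"x": -14,"y": -37,"z": 0,"spin": 0},
    {"gripper": 1,"x": -28,"y": -74,"z": 0,"spin": 0},
    {"gripper": 1,"x": -42,"y": -108,"z": 0,"spin": 0},
    {"gripper": 1,"x": -46,"y": -114,"z": 0,"spin": 0},
    {"gripper": 1,"x": -46,"y": -114,"z": 0,"spin": 0},
    {"gripper": 1,"x": -46,"y": -114,"z": 0,"spin": 0}
  ]
}}

```text
clock: 22.68
tcp_pos: [0.4572, 0.0105, 0.1689]
eef_rot: [0.0, -0.07, 0.998, 0.0]
force: [0.2, 0.1, 0.4]
grip_width: 1.005
grasp_force: 0.0
```

```bash
python3 - <<'E'
from ov import *
ov('w10.png',[((.457,.011,.0),.026,(0,0,255)),((.457,.011,.084),.022,(255,0,255)),((.457,.011,.098),.004,(0,255,0)),((.574,.316,.046),.025,(0,255,0))],(60,360,80,480))
E
```

```text
[0.45745163 0.01110736 0.1688141 ] [ 0.    -0.071  0.997  0.   ]
```

View pics/w10.png

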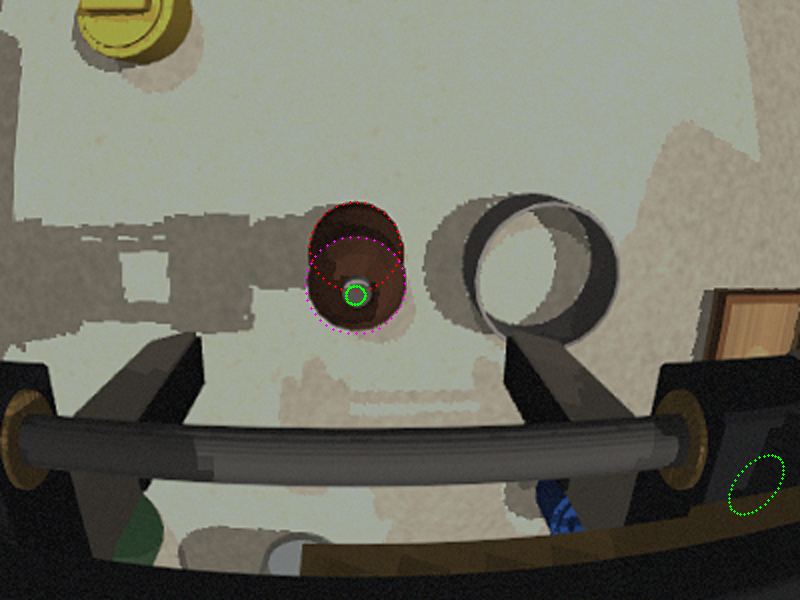

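The overlay lies exactly on the mill (crop (356,285)). I'll grasp its head with the TCP at 51 mm, above the large cutter's 40 mm rim.

>>> {"fn": "jog_arm", "kwargs": {
  "series": [
    {"gripper": 1,"x": 0,"y": 0,"z": -35,"spin": 0},
    {"gripper": 1,"x": 0,"y": 0,"z": -70,"spin": 0},
    {"gripper": 1,"x": 0,"y": 0,"z": -100,"spin": 0},
    {"gripper": 0.2,"x": 0,"y": 0,"z": -114,"spin": 0},
    {"gripper": 0.2,"x": 0,"y": 0,"z": -117,"spin": 0},
    {"gripper": 0.2,"x": 0,"y": 0,"z": -117,"spin": 0},
    {"gripper": 0.2,"x": 0,"y": 0,"z": -117,"spin": 0},
    {"gripper": 0.2,"x": 0,"y": 0,"z": -117,"spin": 0}
  ]
}}

```text
clock: 23.4
tcp_pos: [0.4583, 0.0108, 0.0529]
eef_rot: [0.001, -0.071, 0.997, -0.0]
force: [0.3, 0.8, 0.1]
grip_width: 0.692
grasp_force: 0.0
```

>>> {"fn": "jog_arm", "kwargs": {
  "series": [
    {"gripper": 0.2,"x": 0,"y": 0,"z": 0,"spin": 0},
    {"gripper": 0.2,"x": 0,"y": 0,"z": 0,"spin": 0},
    {"gripper": 0.2,"x": 0,"y": 0,"z": 0,"spin": 0},
    {"gripper": 0.2,"x": 0,"y": 0,"z": 0,"spin": 0},
    {"gripper": 0.2,"x": 0,"y": 0,"z": 0,"spin": 0},
    {"gripper": 0.2,"x": 0,"y": 0,"z": 0,"spin": 0},
    {"gripper": 0.2,"x": 0,"y": 0,"z": 0,"spin": 0},
    {"gripper": 0.2,"x": 0,"y": 0,"z": 0,"spin": 0}
  ]
}}

```text
clock: 24.07
tcp_pos: [0.4575, 0.0103, 0.0523]
eef_rot: [0.001, -0.071, 0.997, -0.0]
force: [-0.8, 1.2, 5.7]
grip_width: 0.462
grasp_force: 15.0
```

>>> {"fn": "jog_arm", "kwargs": {
  "series": [
    {"gripper": 0.2,"x": 0,"y": 0,"z": 25,"spin": 0},
    {"gripper": 0.2,"x": 0,"y": 0,"z": 60,"spin": 0},
    {"gripper": 0.2,"x": 0,"y": 5,"z": 95,"spin": 0},
    {"gripper": 0.2,"x": 3,"y": 32,"z": 110,"spin": 0},
    {"gripper": 0.2,"x": 7,"y": 70,"z": 110,"spin": 0},
    {"gripper": 0.2,"x": 11,"y": 108,"z": 110,"spin": 0},
    {"gripper": 0.2,"x": 15,"y": 146,"z": 110,"spin": 0},
    {"gripper": 0.2,"x": 19,"y": 184,"z": 110,"spin": 0}
  ]
}}

```text
clock: 24.73
tcp_pos: [0.4755, 0.1958, 0.1615]
eef_rot: [-0.0, -0.07, 0.998, -0.0]
force: [0.7, -0.2, -1.0]
grip_width: 0.468
grasp_force: 15.0
```

>>> {"fn": "jog_arm", "kwargs": {
  "series": [
    {"gripper": 0.2,"x": 4,"y": 38,"z": 0,"spin": 0},
    {"gripper": 0.2,"x": 8,"y": 75,"z": 0,"spin": 0},
    {"gripper": 0.2,"x": 12,"y": 103,"z": -5,"spin": 0},
    {"gripper": 0.2,"x": 12,"y": 109,"z": -30,"spin": 0},
    {"gripper": 0.2,"x": 12,"y": 109,"z": -60,"spin": 0},
    {"gripper": 0.2,"x": 12,"y": 109,"z": -70,"spin": 0},
    {"gripper": 0.2,"x": 12,"y": 109,"z": -70,"spin": 0},
    {"gripper": 0.2,"x": 12,"y": 109,"z": -70,"spin": 0}
  ]
}}

```text
clock: 25.4
tcp_pos: [0.4876, 0.3028, 0.0913]
eef_rot: [-0.001, -0.071, 0.998, -0.0]
force: [-0.1, -0.6, -0.8]
grip_width: 0.461
grasp_force: 15.0
```

>>> {"fn": "jog_arm", "kwargs": {
  "series": [
    {"gripper": 0.2,"x": 0,"y": 0,"z": -18,"spin": 0},
    {"gripper": 0.2,"x": 0,"y": 0,"z": -29,"spin": 0},
    {"gripper": 0.2,"x": 0,"y": 0,"z": -33,"spin": 0},
    {"gripper": 0.2,"x": 0,"y": 0,"z": -33,"spin": 0},
    {"gripper": 0.2,"x": 0,"y": 0,"z": -33,"spin": 0}
  ]
}}

```text
clock: 25.82
tcp_pos: [0.4884, 0.3033, 0.0594]
eef_rot: [0.0, -0.071, 0.998, 0.0]
force: [-0.3, 0.2, -2.2]
grip_width: 0.462
grasp_force: 15.0
```

>>> {"fn": "jog_arm", "kwargs": {
  "series": [
    {"gripper": 0.2,"x": 0,"y": 0,"z": -1.5,"spin": 0},
    {"gripper": 0.2,"x": 0,"y": 0,"z": -1.5,"spin": 0},
    {"gripper": 0.8,"x": 0,"y": 0,"z": -1.5,"spin": 0},
    {"gripper": 0.8,"x": 0,"y": 0,"z": -1.5,"spin": 0},
    {"gripper": 0.8,"x": 0,"y": 0,"z": -1.5,"spin": 0},
    {"gripper": 0.8,"x": 0,"y": 0,"z": -1.5,"spin": 0},
    {"gripper": 0.8,"x": 0,"y": 0,"z": -1.5,"spin": 0},
    {"gripper": 0.8,"x": 0,"y": 0,"z": 12,"spin": 0}
  ]
}}

```text
clock: 26.48
tcp_pos: [0.4861, 0.3027, 0.0685]
eef_rot: [-0.002, -0.071, 0.997, -0.001]
force: [-0.6, 0.7, -0.5]
grip_width: 0.791
grasp_force: 0.0
```

>>> {"fn": "jog_arm", "kwargs": {
  "series": [
    {"gripper": 0.8,"x": 0,"y": 0,"z": 35,"spin": 0},
    {"gripper": 0.8,"x": 0,"y": 0,"z": 70,"spin": 0},
    {"gripper": 0.8,"x": 0,"y": 0,"z": 110,"spin": 0},
    {"gripper": 0.8,"x": -30,"y": 0,"z": 130,"spin": 0},
    {"gripper": 0.8,"x": -65,"y": 0,"z": 140,"spin": 0},
    {"gripper": 0.8,"x": -100,"y": 0,"z": 150,"spin": 0},
    {"gripper": 0.8,"x": -135,"y": 0,"z": 150,"spin": 0},
    {"gripper": 0.8,"x": -170,"y": 0,"z": 150,"spin": 0}
  ]
}}

```text
clock: 27.15
tcp_pos: [0.3167, 0.3033, 0.2213]
eef_rot: [0.001, -0.071, 0.998, 0.0]
force: [0.4, 0.3, -0.5]
grip_width: 0.795
grasp_force: 0.0
```

>>> {"fn": "jog_arm", "kwargs": {
  "series": [
    {"gripper": 0.8,"x": -30,"y": 0,"z": 0,"spin": 0},
    {"gripper": 0.8,"x": -60,"y": 0,"z": 0,"spin": 0},
    {"gripper": 0.8,"x": -60,"y": 0,"z": 0,"spin": 0},
    {"gripper": 0.8,"x": -60,"y": 0,"z": 0,"spin": 0}
  ]
}}

```text
clock: 27.48
tcp_pos: [0.2568, 0.3035, 0.2211]
eef_rot: [0.001, -0.072, 0.997, 0.0]
force: [0.4, 0.4, -0.3]
grip_width: 0.8
grasp_force: 0.0
```

```bash
python3 - <<'E'
from h import *
t,_=snap('top','t9.png'); s,_=snap('side','s9.png')
a=cv2.resize(t[90:260,100:410],(800,439),interpolation=cv2.INTER_CUBIC)
cv2.imwrite('pics/t9b.png',a); cv2.imwrite('pics/s9b.png',cv2.resize(s,(800,600),interpolation=cv2.INTER_CUBIC))
E
```

```text
(no output)
```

View pics/s9b.png

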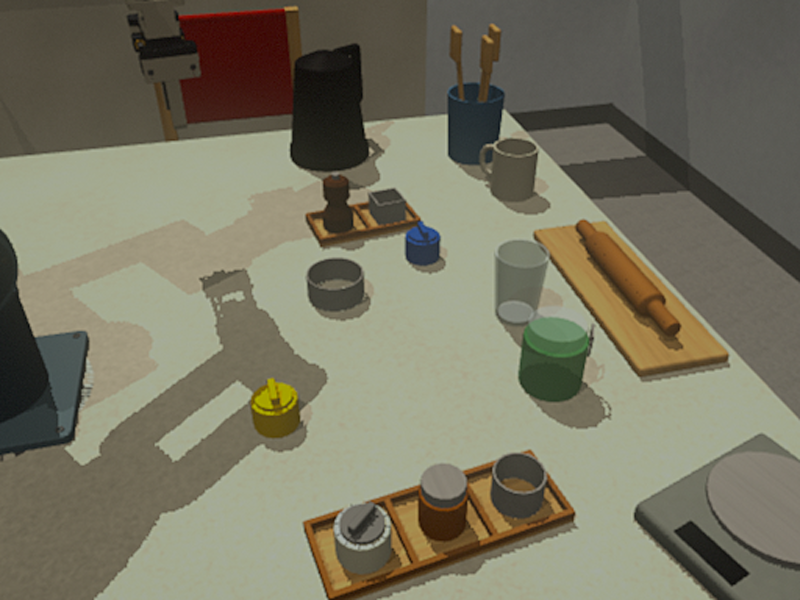

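The side view shows the timer (363,540), jar (443,500) and ring (518,485) upright in tray3, and the mill (337,205) and square cutter (387,205) upright in tray2. The large cutter, glass and storage jar have not moved, and neither have the look-alike timers.

```bash
python3 -c "
from station import order
print(order.sign_off())"
```

```text
the job is handed in; nothing more can be done
None
```

Both kits are made up and handed in at about 27.5 s: all five items stand upright in bays of their own, and the large cutter, drinking glass and storage jar are where they were.

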